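# Clear the cups off the tool case, try its lid and hold it open

### The job

Two cups stand on the lid of the wooden tool case: nest both, one after the other in either order, into the white cup that stands on the bench, so that the three form one upright stack there, fully seated. Then tug the lid up by its brass handle a little, before touching the red slide catch, to learn whether the lid is caught; if it is, slide the catch all the way to its other end. Raise the lid by the handle to about half way up (45 degrees) and finish while still holding it there, with everything else on the bench left where it was.

Things in the scene. Friction and masses are not known exactly. Their poses are not given: they have to be found in the camera images.
- case: wooden tool case, fixed on the bench: 160 mm deep (its x), 300 mm wide (its y), 75 mm high, with the lid on top. Origin at the centre of its underside; its front (handle and catch) faces its -x, roughly towards the robot; z up.
- lid_handle (a point): middle of the lid's handle, a straight round brass bar 10 mm thick, parallel to the case's y axis, 100 mm long between two arms that carry it 42 mm out in front of the lid's front edge, in the plane of the lid (80 mm above the bench when shut). Free space above, below, before and behind the bar. Axes as the lid's: x from handle to hinge, z out of the lid's upper face. The bar may turn between the fingers as the lid swings.
- lid_hinge (a point): middle of the hinge line along the case's far top edge, parallel to the case's y axis, 202 mm behind and 5 mm below the handle bar when shut.
- lid (a joint): angle of the lid (rad): 0 shut, grows as it opens, stops at 1.5. The 160 x 300 x 10 mm dark wood lid (0.45 kg; about 2 N at the handle lifts it) falls shut when let go. A caught lid has play: it rises about 0.05 rad (10 mm at the handle) and then stops hard; a free one just comes up. Whether it is caught cannot be seen, only felt or told from how far it rises.
- catch_tab (a point): centre of the red tab of the slide catch: upright, 16 mm along the case's x, 14 mm along its y, 35 mm tall, standing on a dark steel housing at the right-hand end of the case's front, whose flat top is 70 mm above the bench (17.5 mm below this point). Axes as the case's.
- catch (a joint): travel of the catch tab (m): 0 at the start whether the lid is caught or not; it slides along the case's -y (to the right seen from the robot) to a stop at 0.030, where the lid is free. Sliding takes about 3 N, most easily with the lid let down; it stays where it is left.
- cup_a_mid (a point): centre (half-way up, 32 mm above its foot; z up) of the blue cup, which stands on the lid (lid top 85 mm above the bench). All three cups are alike: 64 mm tall, straight collar 58 mm across over the top 22 mm, below it a cone tapering to 32 mm at the foot, 3 mm walls, mouth 52 mm, open at the top, inner floor 26 mm above the foot; 90 g. A cup seated in another stands 26 mm higher than it, so that its collar stays free above the other's rim.
- cup_b_mid (a point): centre (half-way up) of the orange cup, alike, also on the lid.
- cup_c_mid (a point): centre (half-way up) of the white cup, alike, which stands upright on the bench to the left of the case.
- spokeshave: blue spokeshave, 260 mm across its two handles, lying on the bench; bystander, origin under its middle
- neck: dark wooden instrument neck with a fingerboard, about 360 x 70 mm, 28 mm high, lying on the bench; bystander, origin under its middle
- glue: yellow glue bottle with an orange cap, 56 mm across, 150 mm tall; bystander, origin under its middle
- screwdriver: red-handled screwdriver lying on the bench; bystander, origin under its middle
- peg_jar: amber jar with a steel lid, 60 mm across, 85 mm tall; bystander, origin under its middle
- clamp: small orange-jawed bar clamp lying flat, 130 mm long, 20 mm high; bystander, origin under its middle
- sander: cork sanding block, 100 x 60 x 30 mm; bystander, origin under its middle

How it is judged (in metres and radians):
On the way, in this order (a step that is already met when the one before it is completed fails the run):
1. the blue and orange cups are nested in the white one, upright and let go, the lid still shut (((horizontal distance between cup_a_mid and cup_c_mid below 0.008 m and z of cup_a_mid in the frame of cup_c_mid between 0.021 and 0.031 m and angle between each of cup_a_mid, cup_b_mid's own z axis and vertical below 0.12 rad and horizontal distance between cup_b_mid and cup_a_mid below 0.008 m and z of cup_b_mid in the frame of cup_a_mid between 0.021 and 0.031 m) or (horizontal distance between cup_b_mid and cup_c_mid below 0.008 m and z of cup_b_mid in the frame of cup_c_mid between 0.021 and 0.031 m and angle between each of cup_b_mid, cup_a_mid's own z axis and vertical below 0.12 rad and horizontal distance between cup_a_mid and cup_b_mid below 0.008 m and z of cup_a_mid in the frame of cup_b_mid between 0.021 and 0.031 m)) and angle between cup_c_mid's own z axis and vertical below 0.12 rad and height (world z) of cup_c_mid between 0.025 and 0.039 m and distance of cup_c_mid from where it was at the start of the episode below 0.06 m and value of joint lid below 0.02 rad and value of joint catch below 0.008 m and contact force between each of cup_a, cup_b, cup_c and the fingers below 0.1 N), for 0.2 s.
2. the lid is tugged up a little by its handle before the catch is moved (value of joint lid above 0.025 rad and value of joint catch below 0.008 m and contact force between lid and the fingers above 0.3 N), for 0.1 s.
3. the lid is up clear of its catch (value of joint lid above 0.3 rad), for 0.1 s.
At the end, for the whole second after the job is handed in: The lid is held still by the fingers between 33 and 58 degrees open; blue and orange cups are nested in the white one (each within 8 mm of the axis and 5 mm of the seated height, tilted less than 7 degrees), which stands on the bench within 60 mm of where it was; no bystander moved over 40 mm (((horizontal distance between cup_a_mid and cup_c_mid below 0.008 m and z of cup_a_mid in the frame of cup_c_mid between 0.021 and 0.031 m and angle between each of cup_a_mid, cup_b_mid's own z axis and vertical below 0.12 rad and horizontal distance between cup_b_mid and cup_a_mid below 0.008 m and z of cup_b_mid in the frame of cup_a_mid between 0.021 and 0.031 m) or (horizontal distance between cup_b_mid and cup_c_mid below 0.008 m and z of cup_b_mid in the frame of cup_c_mid between 0.021 and 0.031 m and angle between each of cup_b_mid, cup_a_mid's own z axis and vertical below 0.12 rad and horizontal distance between cup_a_mid and cup_b_mid below 0.008 m and z of cup_a_mid in the frame of cup_b_mid between 0.021 and 0.031 m)) and angle between cup_c_mid's own z axis and vertical below 0.12 rad and height (world z) of cup_c_mid between 0.025 and 0.039 m and distance of cup_c_mid from where it was at the start of the episode below 0.06 m and value of joint lid between 0.58 and 1.02 rad and velocity of joint lid between -0.1 and 0.1 rad/s and contact force between lid and the fingers above 0.3 N and contact force between lid and cup_a below 0.1 N and contact force between lid and cup_b below 0.1 N and contact force between lid and cup_c below 0.1 N and not (distance of spokeshave from where it was at the start of the episode above 0.04 m) and not (distance of neck from where it was at the start of the episode above 0.04 m) and not (distance of glue from where it was at the start of the episode above 0.04 m) and not (distance of screwdriver from where it was at the start of the episode above 0.04 m) and not (distance of peg_jar from where it was at the start of the episode above 0.04 m) and not (distance of clamp from where it was at the start of the episode above 0.04 m) and not (distance of sander from where it was at the start of the episode above 0.04 m)); the arm keeps its last pose, push and grip.
It fails at once if a bystander is pushed over 40 mm from its place (distance of any of spokeshave, neck, glue, screwdriver, peg_jar, clamp, sander from where it was at the start of the episode above 0.04 m).
It also fails if it takes over 72 s, if anything falls off the work surface, if the arm or the gripper's body presses on something with over 40 N, if the wrist force passes 120 N, or if a joint passes its speed limit or range.

### The arm

A 7-joint arm with a two-finger parallel gripper is mounted at the origin on the work surface. World frame = base frame: x ahead of the robot, y to its left, z up, the work surface at z = 0. Lengths are in mm, angles in rad, forces in N, time in s.
With the tool pointing down it reaches from about 400 to 875 mm from the base axis. Payload 4.4 kg.
Tool frame: the origin (TCP) lies at the very end of the fingers, on their centre line; the grasp point (between the pads) lies 19 mm behind it (ctrl.grasp_offset is the distance from the TCP to the grasp point, in mm); z points along the fingers, y is the line along which they close (so a half turn about z gives the same grasp; the last joint's range is limited). The gripper opens to 85 mm and grips with 20 to 120 N. Pads are 22 mm wide; open, the fingers measure 114 mm over their backs; the gripper's body (76 mm by 85 mm) begins 54 mm behind the grasp point. The pads swing forward as they close: fully open they stand 13 mm farther back than shut.
Start: joints at [-1.286, 0.628, 0.038, 1.517, -0.027, 0.996, -0.02], TCP at [223.349, 610.437, 231.313] pointing down, gripper open.
Joint ranges: [-3.06, 3.06], [-0.37, 2.12], [-1.25, 1.32], [0.18, 2.47], [-1.1, 4.24], [0.23, 1.98], [-2.94, 2.94]. Speed limits (rad/s): [2.57, 2.57, 3.14, 3.14, 3.14, 3.14, 3.14].

### API

Orientations are given as [roll, pitch, yaw] about the fixed x, y, z axes, in that order (R = Rz(yaw) Ry(pitch) Rx(roll)).
In Python, from cell import status, cams, ctrl gives the robot as it stands.
- The arm moves only by the tool move_arm, never from a script. Its argument "plan" is a list of rows, each a list of 3 entries, a list of its own where there are three numbers: the shift along the world's x, y, z in mm, then the turn, a rotation vector about the world's x, y, z in degrees, then the opening, from 0 (shut) to 1 (fully open). In form: [[[x, y, z], [wx, wy, wz], gripper], ...]. A call has 1 to 10 rows; each row shifts and turns the commanded pose from where the row before left it; what a row does not reach is not made up. A row lasts 1/8 s, in which the tool goes at most 62.5 mm and 10.7 degrees, less where a joint would pass 70% of its speed; a pose out of reach is approached as far as the arm can. A call with a gripper value outside its range is refused whole. The fingers move at their own pace and stop on an object; the grip force is fixed at half the most. Time passes only in rows, so rows that do not move let the fingers close. It gives the time, the measured TCP pose, the force, the opening and the grip force at its end, in the units of the state.
- status.read_state(): the state, without advancing time (a new reading comes with each control period).
- cams.get_image(name): name is "side" or "top" or "wrist"; returns the picture (420x560x3 uint8, blue, green, red); there is no depth.
- cams.camera_params(name): a dict with "K" (3x3 intrinsics, pixels), "k1" (the pictures are not rectified: a ray, as slopes to the right and down, at radius r is drawn at 1 + k1 r^2 times it, then the intrinsics apply), "pose" (4x4, takes a point from camera to world coordinates); the wrist camera has in their place "tool_from_camera" (4x4, takes a point from camera to tool coordinates, whose origin is the TCP and whose axes are the flange's). Camera axes: x right, y down, z forward; pixel columns grow to the right and rows downward; lengths in mm; the calibration is good to about 2 mm. A picture is of the moment at which its call begins: read the wrist's pose just before it. camera_params takes no time and is no camera call.
- ctrl.finish_job(): hands the job in; it is judged then, once.
The state is a dict: "clock": time; "qpos": joint angles; "qd": joint speeds; "tau": joint torques, N m; "eef_pos": TCP position; "tool_rot": TCP orientation; "force": force on the tool from outside, world axes, zero at the start; "torque": the same for the moment, N m; "width": finger opening in mm; "gripper_force": force on a finger pad.
Only numpy, scipy, OpenCV 4.12 (cv2) and the standard library are available. Lean on these libraries where they do the work, as an engineer would, in place of code of your own. Each camera call takes 0.05 s, during which the arm holds its last target. There are 200 camera calls.

## Working session

There is one attempt and no reset: what is moved stays moved. The work goes in short steps, Python scripts to look and compute and a tool call to move; the robot and the scene stay as the last step left them, time stands still between calls to the robot, and variables do not carry over. Pictures are saved under pics/ and viewed, at most 10 in all, crops included, and the job is handed in when it is done.

Besides the shell and the picture viewer there is one more tool, called after "Emit:" by a JSON object that holds its "name" and its "arguments". move_arm: Moves the arm, as the interface text tells. Its arguments: {"type":"object","properties":{"plan":{"type":"array","items":{"type":"array"}}},"required":["plan"]}

```bash
mkdir -p pics
cat > h.py <<'E'
import numpy as np, cv2
from cell import status, cams, ctrl
from scipy.spatial.transform import Rotation as R
def pose(name,st=None):
    p=cams.camera_params(name)
    if name!='wrist': return p,np.array(p['pose'])
    st=st or status.read_state()
    T=np.eye(4);T[:3,:3]=R.from_euler('xyz',st['tool_rot']).as_matrix();T[:3,3]=st['eef_pos']
    return p,T@np.array(p['tool_from_camera'])
def ray(name,uv,st=None):
    p,T=pose(name,st);K=np.array(p['K'])
    d=np.array([(uv[0]-K[0,2])/K[0,0],(uv[1]-K[1,2])/K[1,1]]);u=d.copy()
    for _ in range(20): u=d/(1+p['k1']*(u@u))
    return T[:3,3],T[:3,:3]@np.array([u[0],u[1],1.])
def onz(name,uv,z,st=None):
    o,d=ray(name,uv,st);return o+d*(z-o[2])/d[2]
def proj(name,P,st=None):
    p,T=pose(name,st);K=np.array(p['K']);c=T[:3,:3].T@(np.array(P)-T[:3,3]);u=c[:2]/c[2]
    u=u*(1+p['k1']*(u@u));return K[0,0]*u[0]+K[0,2],K[1,1]*u[1]+K[1,2]
E
python3 - <<'E'
from h import *
for n in ('top','side'):
    cv2.imwrite(f'pics/{n}0.png',cams.get_image(n)); print(n,pose(n)[1].round(2).tolist())
s=status.read_state();print(s['clock'],s['tool_rot'],s['width'],s['eef_pos'])
E
```

```text
top [[-0.1, -0.97, 0.21, 252.3], [-0.99, 0.1, -0.02, 9.47], [-0.0, -0.21, -0.98, 1368.8], [0.0, 0.0, 0.0, 1.0]]
side [[0.69, -0.48, 0.55, -168.76], [-0.73, -0.44, 0.52, -665.84], [-0.01, -0.76, -0.65, 910.36], [0.0, 0.0, 0.0, 1.0]]
0.1 [-3.13987123e+00  1.20870566e-05  2.79077679e+00] 85.35789214065939 [223.15154531 609.88186526 230.49889881]
```

View pics/top0.png

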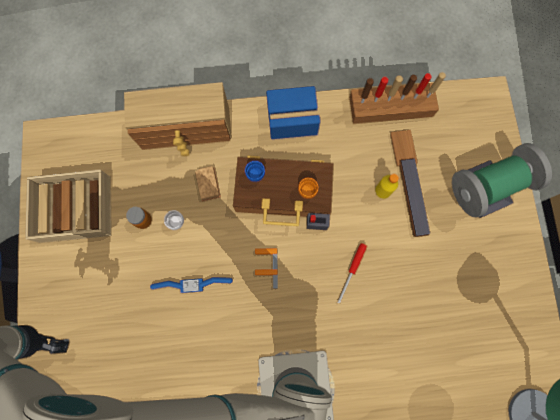

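View pics/side0.png

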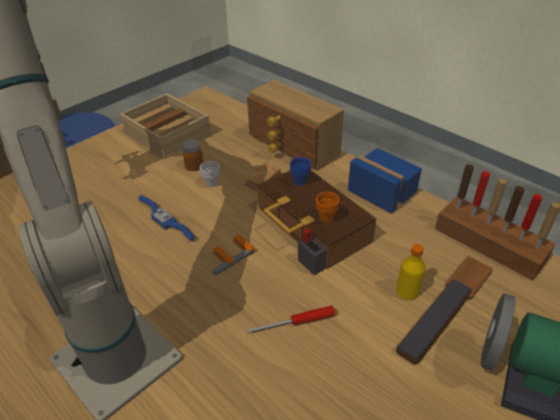

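Run:
```python
from h import *
im=cv2.imread('pics/top0.png');hsv=cv2.cvtColor(im,cv2.COLOR_BGR2HSV)
def m(n,lo,hi,box,z):
    k=cv2.inRange(hsv,np.array(lo),np.array(hi));b=np.zeros_like(k);x0,y0,x1,y1=box;b[y0:y1,x0:x1]=k[y0:y1,x0:x1]
    cs,_=cv2.findContours(b,cv2.RETR_EXTERNAL,cv2.CHAIN_APPROX_NONE);c=max(cs,key=cv2.contourArea)
    (u,v),r=cv2.minEnclosingCircle(c);print(n,round(u,1),round(v,1),round(r,1),cv2.boundingRect(c),onz('top',(u,v),z).round(1))
m('blue',(100,120,40),(130,255,255),(238,155,275,190),135)
m('orange',(5,170,120),(20,255,255),(290,170,325,205),135)
m('white',(0,0,125),(180,60,255),(160,205,190,235),50)
m('tab',(0,150,80),(6,255,255),(303,205,330,232),105)
m('tab',(170,150,80),(180,255,255),(303,205,330,232),105)
m('handle',(18,120,120),(32,255,255),(255,190,305,232),80)
m('jar',(0,0,60),(180,255,140),(126,205,152,230),60)
x=im[150:240,160:340];cv2.imwrite('pics/c0.png',cv2.resize(x,None,fx=4.4,fy=4.4,interpolation=cv2.INTER_CUBIC))
```

```text
blue 254.5 170.5 10.1 (245, 161, 20, 20) [646.5  57.2 135. ]
orange 308.0 187.6 10.6 (298, 177, 21, 22) [578.6 -94.4 135. ]
white 173.4 219.8 9.9 (164, 210, 20, 20) [540.6 324.8  50. ]
tab 312.0 218.0 3.6 (310, 215, 6, 7) [492.7 -98.4 105. ]
tab 315.0 220.0 0.0 (315, 220, 1, 1) [ 485.8 -106.6  105. ]
handle 281.5 210.2 22.5 (261, 198, 42, 29) [530.6 -11.3  80. ]
jar 138.1 214.3 15.3 (126, 205, 26, 24) [566.5 431.1  60. ]
```

View pics/c0.png

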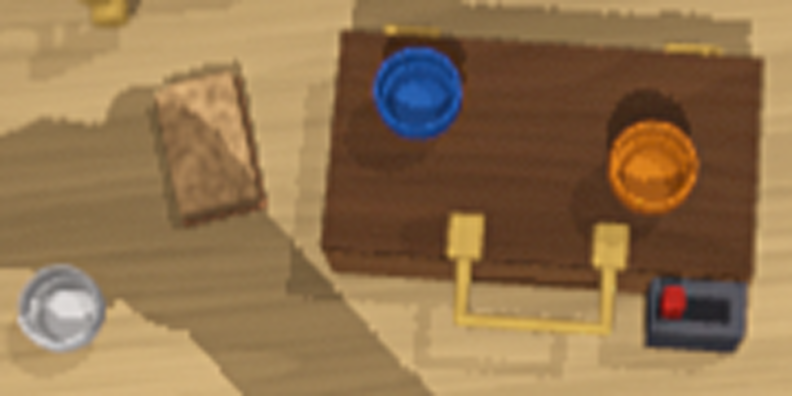

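Run:
```python
from h import *
for n,uv,z in [('blue',(255,170.6),149),('orange',(308.5,187.5),149),('white',(174,219.6),64),('barL',(264.5,222.7),80),('barR',(298.2,224.3),80),('tab',(313.2,217.5),105),('lidFL',(233.5,207.5),85),('lidBL',(237.6,157),85),('lidBR',(333.5,163),85)]: print(n,onz('top',uv,z).round(1))
print(np.array(cams.camera_params('wrist')['tool_from_camera']).round(2).tolist(),cams.camera_params('wrist')['K'])
```

```text
blue [641.6  55.2 149. ]
orange [575.  -94.8 149. ]
white [537.8 319.4  64. ]
barL [497.4  43.5  80. ]
barR [482.4 -57.   80. ]
tab [ 493.8 -102.1  105. ]
lidFL [552.5 132.4  85. ]
lidBL [711.4 107.7  85. ]
lidBR [ 662.2 -186.1   85. ]
[[0.0, -0.96, -0.3, 75.51], [1.0, 0.0, 0.0, -0.17], [-0.0, -0.3, 0.96, -141.33], [0.0, 0.0, 0.0, 1.0]] [[297.98484118   0.         277.34856762]
 [  0.         297.98484118 211.06246874]
 [  0.           0.           1.        ]]
```

Emit:
{"name": "move_arm", "arguments": {"plan": [[[40,-36,-4],[0,0,0],1],[[40,-36,-4],[0,0,0],1],[[40,-36,-4],[0,0,0],1],[[40,-36,-4],[0,0,0],1],[[40,-36,-4],[0,0,0],1],[[40,-36,-4],[0,0,0],1],[[40,-36,-4],[0,0,0],1],[[35,-39,-2],[0,0,0],1],[[0,0,0],[0,0,0],1],[[0,0,0],[0,0,0],1]]}}

```text
clock: 1.35
eef_pos: [537.7, 319.8, 200.9]
tool_rot: [-3.141, -0.002, 2.791]
force: [-0.4, 0.4, -0.1]
width: 85.2
gripper_force: 0.0
```

Run:
```python
from h import *
s=status.read_state();im=cams.get_image('wrist');cv2.imwrite('pics/w1.png',im)
print(s['clock'],s['eef_pos'],s['tool_rot'],s['qpos'],s['force'],proj('wrist',(538,319,64),s))
```

```text
1.35 [537.67983058 319.81759711 200.87876042] [-3.14148592e+00 -1.50185469e-03  2.79068187e+00] [-0.59775698  0.62516422  0.02778122  1.62176078 -0.02227676  0.89595981
  0.65859337] [-0.38502968  0.44287888 -0.13412154] (np.float64(276.6654151738951), np.float64(201.26638902114013))
```

View pics/w1.png

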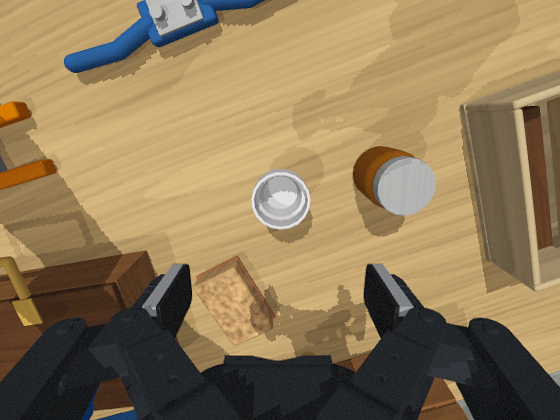

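The white rim is centred near (281,200), radius ~29 px, fingers clear of it; the jar is at (405,185).

```bash
cat >> h.py <<'E'
def rim(im,lo,hi,z,st,box=(200,120,360,280)):
    k=cv2.inRange(cv2.cvtColor(im,cv2.COLOR_BGR2HSV),np.array(lo),np.array(hi));b=np.zeros_like(k);x0,y0,x1,y1=box;b[y0:y1,x0:x1]=k[y0:y1,x0:x1]
    cs,_=cv2.findContours(b,cv2.RETR_EXTERNAL,cv2.CHAIN_APPROX_NONE);c=cv2.convexHull(max(cs,key=cv2.contourArea))
    (u,v),r=cv2.minEnclosingCircle(c);e=cv2.fitEllipse(c)
    print('circ',round(u,1),round(v,1),round(r,1),onz('wrist',(u,v),z,st).round(1),'ell',np.round(e[0],1),np.round(e[1],1),onz('wrist',e[0],z,st).round(1))
E
python3 - <<'E'
from h import *
s=status.read_state();im=cv2.imread('pics/w1.png')
rim(im,(0,0,165),(180,60,255),64,s,(240,160,325,245))
E
```

```text
circ 280.4 198.8 30.5 [536.3 324.3  64. ] ell [280.3 199. ] [58.9 60.7] [536.6 324.   64. ]
```

Emit:
{"name": "move_arm", "arguments": {"plan": [[[14,-38,7],[0,0,0],1],[[15,-38,7],[0,0,0],1],[[15,-38,7],[0,0,0],1],[[15,-38,7],[0,0,0],1],[[15,-38,7],[0,0,0],1],[[15,-38,7],[0,0,0],1],[[15,-37,7],[0,0,0],1],[[0,0,0],[0,0,0],1],[[0,0,0],[0,0,0],1]]}}

```text
clock: 2.52
eef_pos: [641.7, 57.0, 250.1]
tool_rot: [3.14, -0.001, 2.794]
force: [0.5, 0.3, -0.1]
width: 85.5
gripper_force: 0.0
```

Run:
```python
from h import *
s=status.read_state();im=cams.get_image('wrist');cv2.imwrite('pics/w2.png',im)
print(s['clock'],s['eef_pos'],s['tool_rot'])
rim(im,(100,120,40),(130,255,255),149,s)
```

```text
2.525 [641.70971053  56.98641698 250.14574824] [ 3.14032645e+00 -1.31297275e-03  2.79354138e+00]
circ 277.7 210.6 34.0 [641.   57.7 149. ] ell [277.4 210.9] [66.1 68.2] [641.2  57.4 149. ]
```

View pics/w2.png

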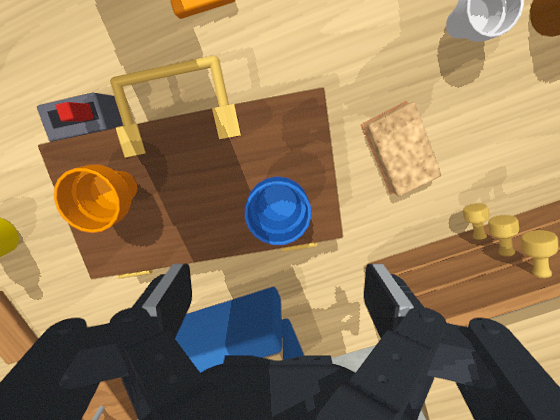

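Blue rim at (278,211), radius 34 px, centred under the gripper; orange cup at (92,198), tab at (75,112).

Emit:
{"name": "move_arm", "arguments": {"plan": [[[-0.5,0.5,-40],[0,0,0],1],[[0,0,-40],[0,0,0],1],[[0,0,-30],[0,0,0],1],[[0,0,-18],[0,0,0],1],[[0,0,0],[0,0,0],1],[[0,0,0],[0,0,0],0],[[0,0,0],[0,0,0],0],[[0,0,0],[0,0,0],0],[[0,0,0],[0,0,0],0],[[0,0,0],[0,0,0],0]]}}

```text
clock: 3.82
eef_pos: [643.2, 55.2, 124.4]
tool_rot: [3.14, 0.003, 2.791]
force: [-0.3, 0.5, 5.8]
width: 56.0
gripper_force: 63.4
```

Run:
```python
from h import *
s=status.read_state();print(s['clock'],s['eef_pos'],s['width'],s['gripper_force'])
```

```text
3.825 [643.21489549  55.17960978 124.40736108] 56.00660853049618 63.405409291945034
```

Emit:
{"name": "move_arm", "arguments": {"plan": [[[0,0,30],[0,0,0],0],[[0,0,40],[0,0,0],0],[[-11,29,15],[0,0,0],0],[[-17,43,0],[0,0,0],0],[[-17,43,0],[0,0,0],0],[[-17,43,0],[0,0,0],0],[[-17,43,0],[0,0,0],0],[[-16,40,0],[0,0,0],0],[[-9.5,25.5,0],[0,0,0],0],[[0,0,0],[0,0,0],0]]}}

```text
clock: 5.08
eef_pos: [535.8, 324.7, 207.7]
tool_rot: [3.14, -0.001, 2.796]
force: [-0.2, -1.0, -1.1]
width: 55.9
gripper_force: 64.0
```

Run:
```python
from h import *
s=status.read_state();im=cams.get_image('wrist');cv2.imwrite('pics/w3.png',im);print(s['clock'],s['eef_pos'],s['width'],s['force'])
rim(im,(100,120,40),(130,255,255),0,s,(180,230,380,420))
```

```text
5.075 [535.82307667 324.6767429  207.72599799] 55.88457355611163 [-0.24929507 -0.97230871 -1.0514471 ]
circ 277.5 284.8 63.9 [663.2 279.6   0. ] ell [277.8 284. ] [122.9 126. ] [662.2 280.4   0. ]
```

View pics/w3.png

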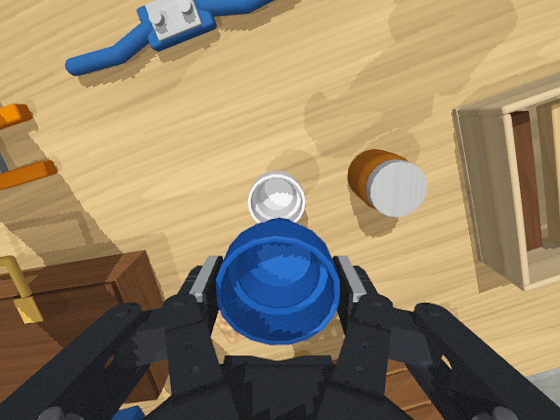

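Run:
```python
from h import *
s=status.read_state();im=cv2.imread('pics/w3.png')
print(onz('wrist',(277.7,284.3),s['eef_pos'][2]+25,s),onz('wrist',(276.5,199.5),64,s),s['eef_pos'])
rim(im,(0,0,165),(180,60,255),64,s,(240,160,325,222))
```

```text
[531.91693621 323.98908722 232.65955937] [537.59814185 321.01197498  64.        ] [537.03285033 322.04593462 207.65955937]
circ 276.2 200.0 29.7 [538.  320.6  64. ] ell [276.2 200.6] [57.2 60.2] [538.6 320.4  64. ]
```

Emit:
{"name": "move_arm", "arguments": {"plan": [[[4,-2.5,-25],[0,0,0],0],[[0,0,-40],[0,0,0],0],[[0,0,-30],[0,0,0],0],[[0,0,-15],[0,0,0],0],[[0,0,-10],[0,0,0],0],[[0,0,-8],[0,0,0],0],[[0,0,-8],[0,0,0],0],[[0,0,0],[0,0,0],0],[[0,0,0],[0,0,0],0]]}}

```text
clock: 6.25
eef_pos: [541.5, 319.2, 71.7]
tool_rot: [3.141, 0.0, 2.791]
force: [-0.6, 0.2, -0.3]
width: 55.9
gripper_force: 64.0
```

Emit:
{"name": "move_arm", "arguments": {"plan": [[[0,0,-3],[0,0,0],0],[[0,0,-2],[0,0,0],0],[[0,0,0],[0,0,0],0]]}}

```text
clock: 6.62
eef_pos: [541.2, 319.0, 66.1]
tool_rot: [-3.141, -0.0, 2.791]
force: [0.6, -0.1, -0.8]
width: 55.9
gripper_force: 64.0
```

Emit:
{"name": "move_arm", "arguments": {"plan": [[[0,0,-1.5],[0,0,0],0],[[0,0,-1.5],[0,0,0],0],[[0,0,0],[0,0,0],0]]}}

```text
clock: 7.0
eef_pos: [541.7, 319.1, 65.4]
tool_rot: [3.141, 0.001, 2.791]
force: [-3.9, -0.6, 13.1]
width: 55.9
gripper_force: 65.2
```

Emit:
{"name": "move_arm", "arguments": {"plan": [[[0,0,1],[0,0,0],1],[[0,0,0],[0,0,0],1],[[0,0,0],[0,0,0],1],[[0,0,0],[0,0,0],1],[[0,0,0],[0,0,0],1],[[0,0,30],[0,0,0],1],[[0,0,50],[0,0,0],1],[[0,0,50],[0,0,0],1],[[0,0,0],[0,0,0],1],[[0,0,0],[0,0,0],1]]}}

```text
clock: 8.25
eef_pos: [540.9, 318.7, 193.9]
tool_rot: [-3.141, -0.001, 2.791]
force: [-0.0, -0.4, -1.0]
width: 85.5
gripper_force: 0.0
```

Run:
```python
from h import *
s=status.read_state();im=cams.get_image('wrist');cv2.imwrite('pics/w4.png',im);print(s['clock'],s['eef_pos'])
rim(im,(100,120,40),(130,255,255),90,s,(200,120,360,300))
rim(im,(0,0,165),(180,60,255),64,s,(200,120,360,300))
```

```text
8.25 [540.85721863 318.72816668 193.93566832]
circ 280.8 206.9 33.5 [538.8 322.6  90. ] ell [280.5 207.2] [65.3 66.7] [539.  322.3  90. ]
circ 281.5 190.0 28.7 [530.8 326.5  64. ] ell [281.  196.7] [58.5 60.7] [536.7 323.9  64. ]
```

View pics/w4.png

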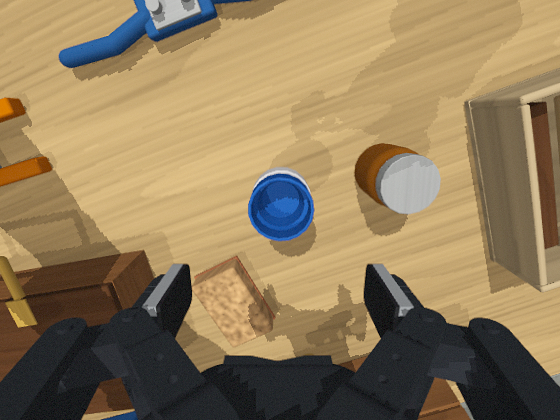

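Blue is nested in white (rim 281,207; a white sliver visible concentric around it). Next, orange.

Emit:
{"name": "move_arm", "arguments": {"plan": [[[2,-25,20],[0,0,0],1],[[4,-49,20],[0,0,0],1],[[4,-50,16],[0,0,0],1],[[4,-50,0],[0,0,0],1],[[4,-50,0],[0,0,0],1],[[4,-50,0],[0,0,0],1],[[4,-50,0],[0,0,0],1],[[4,-50,0],[0,0,0],1],[[4,-40,0],[0,0,0],1],[[0,0,0],[0,0,0],1]]}}

```text
clock: 9.55
eef_pos: [573.9, -101.9, 250.5]
tool_rot: [-3.138, 0.0, 2.782]
force: [-1.4, 0.7, 0.2]
width: 85.6
gripper_force: 0.0
```

Emit:
{"name": "move_arm", "arguments": {"plan": [[[0,0,0],[0,0,0],1]]}}

```text
clock: 9.68
eef_pos: [574.6, -95.4, 250.4]
tool_rot: [3.141, -0.001, 2.79]
force: [-0.3, 0.2, -0.4]
width: 85.2
gripper_force: 0.0
```

Run:
```python
from h import *
s=status.read_state();im=cams.get_image('wrist');cv2.imwrite('pics/w5.png',im);print(s['clock'],s['eef_pos'],s['tool_rot'])
rim(im,(5,170,80),(20,255,255),149,s,(200,120,360,300))
```

```text
9.675 [574.61773591 -95.40666097 250.35814901] [ 3.14135894e+00 -9.93903067e-04  2.78986252e+00]
circ 279.2 209.7 34.8 [573.7 -93.4 149. ] ell [279.2 210. ] [67.  69.3] [573.9 -93.5 149. ]
```

View pics/w5.png

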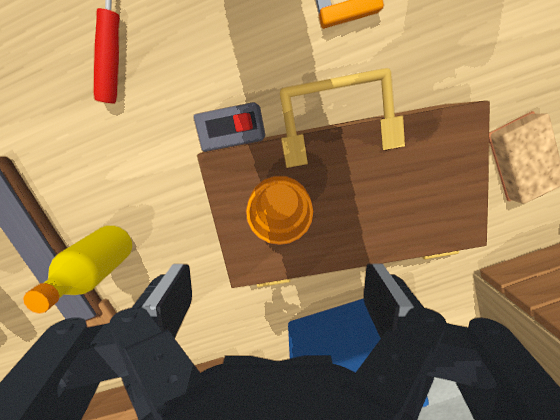

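Orange rim at (279,210); tab at (243,122); bar from (285,93) to (389,73); glue bottle well clear left.

Emit:
{"name": "move_arm", "arguments": {"plan": [[[-1,2,-40],[0,0,0],1],[[0,0,-40],[0,0,0],1],[[0,0,-30],[0,0,0],1],[[0,0,-18],[0,0,0],1],[[0,0,0],[0,0,0],1],[[0,0,0],[0,0,0],0],[[0,0,0],[0,0,0],0],[[0,0,0],[0,0,0],0],[[0,0,0],[0,0,0],0],[[0,0,0],[0,0,0],0]]}}

```text
clock: 10.98
eef_pos: [575.3, -92.9, 123.9]
tool_rot: [3.141, 0.002, 2.791]
force: [-0.4, 0.5, 7.4]
width: 55.3
gripper_force: 64.8
```

Emit:
{"name": "move_arm", "arguments": {"plan": [[[0,0,30],[0,0,0],0],[[0,0,40],[0,0,0],0],[[-2,26,30],[0,0,0],0],[[-4,50,0],[0,0,0],0],[[-4,50,0],[0,0,0],0],[[-4,50,0],[0,0,0],0],[[-4,50,0],[0,0,0],0],[[-4,50,0],[0,0,0],0],[[-4,50,0],[0,0,0],0],[[-4,50,0],[0,0,0],0]]}}

```text
clock: 12.22
eef_pos: [544.1, 284.5, 222.8]
tool_rot: [3.141, 0.001, 2.791]
force: [0.5, -0.6, -0.7]
width: 55.6
gripper_force: 65.1
```

Emit:
{"name": "move_arm", "arguments": {"plan": [[[-2,37,0],[0,0,0],0],[[0,0,0],[0,0,0],0],[[0,0,0],[0,0,0],0]]}}

```text
clock: 12.6
eef_pos: [542.5, 318.8, 222.4]
tool_rot: [-3.14, 0.001, 2.79]
force: [-0.1, -0.4, -0.5]
width: 55.7
gripper_force: 65.1
```

Run:
```python
from h import *
s=status.read_state();im=cams.get_image('wrist');cv2.imwrite('pics/w6.png',im);print(s['clock'],s['eef_pos'],s['width'],s['force'])
rim(im,(5,170,80),(20,255,255),s['eef_pos'][2]+25,s,(180,220,380,420))
rim(im,(100,120,40),(130,255,255),90,s,(220,140,340,240))
```

```text
12.6 [542.45768743 318.81951005 222.35706052] 55.71021356982359 [-0.10922343 -0.41500731 -0.54001677]
circ 277.3 285.9 65.2 [538.1 320.3 247.4] ell [277.3 286.7] [123.6 127.2] [538.4 320.2 247.4]
circ 279.9 197.2 30.4 [539.2 322.5  90. ] ell [279.7 197.6] [58.8 60.7] [539.4 322.1  90. ]
```

Emit:
{"name": "move_arm", "arguments": {"plan": [[[0,2,-25],[0,0,0],0],[[0,0,-35],[0,0,0],0],[[0,0,-25],[0,0,0],0],[[0,0,-15],[0,0,0],0],[[0,0,-10],[0,0,0],0],[[0,0,-8],[0,0,0],0],[[0,0,-6],[0,0,0],0],[[0,0,-4],[0,0,0],0],[[0,0,0],[0,0,0],0],[[0,0,0],[0,0,0],0]]}}

```text
clock: 13.9
eef_pos: [542.6, 322.1, 94.6]
tool_rot: [3.141, 0.0, 2.791]
force: [0.3, -0.0, -0.5]
width: 55.6
gripper_force: 65.1
```

Emit:
{"name": "move_arm", "arguments": {"plan": [[[0,0,-1.5],[0,0,0],0],[[0,0,-1],[0,0,0],0],[[0,0,0],[0,0,0],0]]}}

```text
clock: 14.28
eef_pos: [542.2, 322.0, 91.7]
tool_rot: [-3.141, -0.0, 2.791]
force: [-0.4, 0.4, -0.4]
width: 55.6
gripper_force: 65.1
```

Emit:
{"name": "move_arm", "arguments": {"plan": [[[0,0,-1],[0,0,0],0],[[0,0,-1],[0,0,0],0],[[0,0,0],[0,0,0],0]]}}

```text
clock: 14.65
eef_pos: [542.8, 322.3, 90.9]
tool_rot: [3.14, 0.001, 2.791]
force: [-0.6, -1.5, 5.6]
width: 55.4
gripper_force: 66.0
```

Emit:
{"name": "move_arm", "arguments": {"plan": [[[0,0,0.5],[0,0,0],1],[[0,0,0],[0,0,0],1],[[0,0,0],[0,0,0],1],[[0,0,0],[0,0,0],1],[[0,0,0],[0,0,0],1],[[0,0,30],[0,0,0],1],[[0,0,45],[0,0,0],1],[[0,0,45],[0,0,0],1],[[0,0,0],[0,0,0],1],[[0,0,0],[0,0,0],1]]}}

```text
clock: 15.9
eef_pos: [541.8, 321.7, 209.8]
tool_rot: [-3.141, -0.001, 2.791]
force: [-0.2, -0.5, -0.3]
width: 85.2
gripper_force: 0.0
```

Run:
```python
from h import *
s=status.read_state();im=cams.get_image('wrist');side=cams.get_image('side');print(s['clock'],s['eef_pos'])
rim(im,(5,170,80),(20,255,255),116,s,(200,150,360,300))
rim(im,(100,120,40),(130,255,255),90,s,(200,120,360,300))
a=cv2.resize(im[100:300,180:400],None,fx=1.8,fy=1.8);b=cv2.resize(side[110:220,150:270],(393,360))
cv2.imwrite('pics/c6.png',np.hstack([a,b]))
s5=dict(eef_pos=[574.6,-95.4,250.4],tool_rot=[3.1414,-.001,2.790])
for n,uv,z in [('barR',(285,93),80),('barL',(389,73),80),('tab',(243,122),105)]: print(n,onz('wrist',uv,z,s5).round(1))
```

```text
15.9 [541.83603951 321.66640111 209.81286128]
circ 277.3 213.1 35.0 [540.9 321.9 116. ] ell [277.3 213.3] [67.8 69.6] [541.1 321.8 116. ]
circ 277.0 192.5 28.0 [530.3 325.5  90. ] ell [276.9 199.6] [57.3 58. ] [536.4 323.1  90. ]
barR [483.1 -53.8  80. ]
barL [500.   47.2  80. ]
tab [ 495.1 -100.1  105. ]
```

View pics/c6.png

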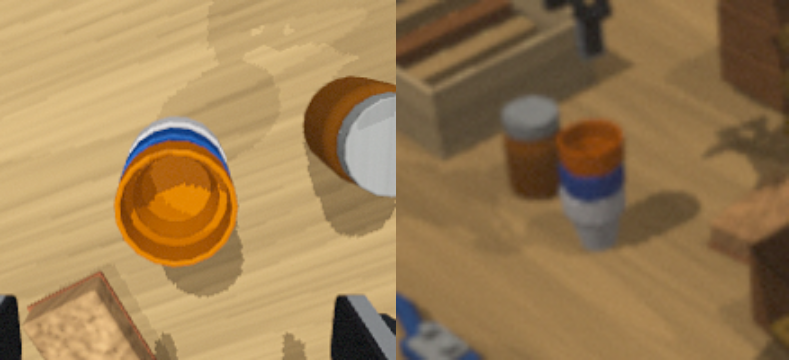

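Stack confirmed: orange over blue over white, concentric and upright. Now to the handle, turning to close across the bar.

Emit:
{"name": "move_arm", "arguments": {"plan": [[[-6,-40,-1],[0,0,-9.9],0.47],[[-6,-40,-1],[0,0,-9.9],0.47],[[-6,-40,-1],[0,0,-9.9],0.47],[[-6,-41,-1],[0,0,-9.9],0.47],[[-6,-41,-1],[0,0,-9.9],0.47],[[-6,-41,-1],[0,0,-9.9],0.47],[[-7,-41,-2],[0,0,-9.9],0.47],[[-7,-41,-2],[0,0,-9.9],0.47],[[0,0,0],[0,0,0],0.47],[[0,0,0],[0,0,0],0.47]]}}

```text
clock: 17.25
eef_pos: [492.0, -2.4, 199.6]
tool_rot: [-3.14, -0.0, 1.41]
force: [0.2, 0.7, -0.3]
width: 39.6
gripper_force: 0.0
```

Emit:
{"name": "move_arm", "arguments": {"plan": [[[0,0,-30],[0,0,0],0.47],[[0,0,0],[0,0,0],0.47],[[0,0,0],[0,0,0],0.47]]}}

```text
clock: 17.62
eef_pos: [492.7, -2.3, 170.6]
tool_rot: [3.142, -0.0, 1.41]
force: [-0.8, -0.5, 0.7]
width: 40.2
gripper_force: 0.0
```

Run:
```python
from h import *
s=status.read_state();im=cams.get_image('wrist');cv2.imwrite('pics/w7.png',im);print(s['clock'],s['eef_pos'],s['tool_rot'],s['width'],s['qpos'])
for P in [(491.5,-3.4,80),(483,-54,80),(500,47,80),(495,-100,105)]: print(proj('wrist',P,s))
k=cv2.inRange(cv2.cvtColor(im,cv2.COLOR_BGR2HSV),(18,110,90),(32,255,255))
cs,_=cv2.findContours(k,cv2.RETR_EXTERNAL,cv2.CHAIN_APPROX_NONE)
for c in cs:
    if cv2.contourArea(c)>150: print(cv2.contourArea(c),cv2.boundingRect(c))
```

```text
17.625 [492.69298154  -2.33491413 170.618462  ] [ 3.14151746e+00 -2.15486480e-04  1.41008444e+00] 40.19287424004533 [-0.33318023  0.52650913  0.4086092   2.02042352 -0.33286572  0.65817632
  0.13125821]
(np.float64(275.9623817164772), np.float64(216.79026695550832))
(np.float64(275.67426883345985), np.float64(272.66149750456765))
(np.float64(276.3344399268154), np.float64(153.75146694051784))
(np.float64(298.47103035196983), np.float64(333.4588333266032))
189.5 (344, 264, 17, 25)
429.0 (58, 175, 55, 114)
5890.0 (253, 140, 120, 139)
689.0 (117, 128, 25, 53)
549.0 (184, 122, 20, 43)
1855.0 (527, 67, 33, 143)
543.5 (89, 0, 23, 56)
```

View pics/w7.png

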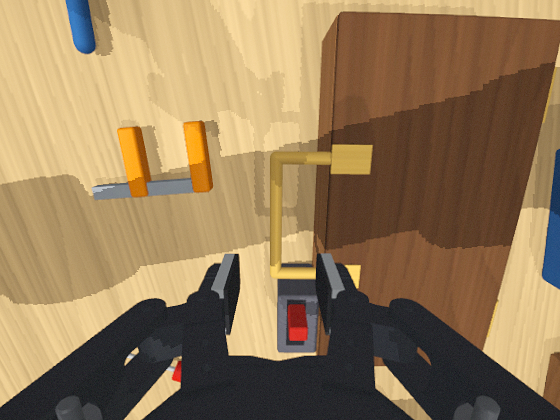

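Bar runs vertically at column 276 (rows 155–272), centred between the fingers; tab at (297,320). Descend and grip.

Emit:
{"name": "move_arm", "arguments": {"plan": [[[-0.5,0,-40],[0,0,0],0.47],[[0,0,-30],[0,0,0],0.47],[[0,0,-20],[0,0,0],0.47],[[0,0,-16],[0,0,0],0.47],[[0,0,0],[0,0,0],0.47],[[0,0,0],[0,0,0],0],[[0,0,0],[0,0,0],0],[[0,0,0],[0,0,0],0],[[0,0,0],[0,0,0],0]]}}

```text
clock: 18.8
eef_pos: [491.1, -2.7, 65.3]
tool_rot: [-3.141, -0.001, 1.408]
force: [-3.4, 0.6, 5.3]
width: 7.7
gripper_force: 58.6
```

Emit:
{"name": "move_arm", "arguments": {"plan": [[[0,0,2],[0,0,0],0],[[0,0,2],[0,0,0],0],[[0,0,2],[0,0,0],0],[[0,0,2],[0,0,0],0],[[0,0,0],[0,0,0],0],[[0,0,0],[0,0,0],0]]}}

```text
clock: 19.55
eef_pos: [491.3, -2.8, 72.2]
tool_rot: [-3.141, -0.0, 1.409]
force: [-2.4, 2.0, -2.0]
width: 7.8
gripper_force: 58.5
```

Emit:
{"name": "move_arm", "arguments": {"plan": [[[0,0,2],[0,0,0],0],[[0,0,2],[0,0,0],0],[[0,0,2],[0,0,0],0],[[0,0,0],[0,0,0],0]]}}

```text
clock: 20.05
eef_pos: [491.8, -2.9, 78.5]
tool_rot: [-3.141, -0.0, 1.409]
force: [-2.8, 1.5, -2.9]
width: 7.8
gripper_force: 58.5
```

Emit:
{"name": "move_arm", "arguments": {"plan": [[[0,0,2],[0,0,0],0],[[0,0,2],[0,0,0],0],[[0,0,2],[0,0,0],0],[[0,0,0],[0,0,0],0]]}}

```text
clock: 20.55
eef_pos: [492.3, -3.0, 84.6]
tool_rot: [3.141, -0.0, 1.409]
force: [-1.1, 2.5, -3.7]
width: 7.5
gripper_force: 58.4
```

The lid rises past 19 mm with only ~3 N: it is free, so the catch stays untouched. Follow the arc.

```bash
python3 -c "
import numpy as np
p=np.linspace(.1216,.81,19);h=202.06*np.cos(p);z=202.06*np.sin(p);d=-np.diff(h)
print([[[round(a*.987,1),round(-a*.162,1),round(b,1)],[0,0,0],0] for a,b in zip(d,np.diff(z))])"
```

```text
[[[np.float64(1.1), np.float64(-0.2), np.float64(7.7)], [0, 0, 0], 0], [[np.float64(1.4), np.float64(-0.2), np.float64(7.6)], [0, 0, 0], 0], [[np.float64(1.6), np.float64(-0.3), np.float64(7.5)], [0, 0, 0], 0], [[np.float64(1.9), np.float64(-0.3), np.float64(7.5)], [0, 0, 0], 0], [[np.float64(2.2), np.float64(-0.4), np.float64(7.4)], [0, 0, 0], 0], [[np.float64(2.5), np.float64(-0.4), np.float64(7.3)], [0, 0, 0], 0], [[np.float64(2.8), np.float64(-0.5), np.float64(7.2)], [0, 0, 0], 0], [[np.float64(3.0), np.float64(-0.5), np.float64(7.1)], [0, 0, 0], 0], [[np.float64(3.3), np.float64(-0.5), np.float64(7.0)], [0, 0, 0], 0], [[np.float64(3.6), np.float64(-0.6), np.float64(6.8)], [0, 0, 0], 0], [[np.float64(3.8), np.float64(-0.6), np.float64(6.7)], [0, 0, 0], 0], [[np.float64(4.1), np.float64(-0.7), np.float64(6.5)], [0, 0, 0], 0], [[np.float64(4.3), np.float64(-0.7), np.float64(6.4)], [0, 0, 0], 0], [[np.float64(4.5), np.float64(-0.7), np.float64(6.2)], [0, 0, 0], 0], [[np.float64(4.8), np.float64(-0.8), np.float64(6.0)], [0, 0, 0], 0], [[np.float64(5.0), np.float64(-0.8), np.float64(5.8)], [0, 0, 0], 0], [[np.float64(5.2), np.float64(-0.9), np.float64(5.6)], [0, 0, 0], 0], [[np.float64(5.4), np.float64(-0.9), np.float64(5.4)], [0, 0, 0], 0]]
```

Emit:
{"name": "move_arm", "arguments": {"plan": [[[1,-0.2,7.7],[0,0,0],0],[[1.4,-0.2,7.6],[0,0,0],0],[[1.6,-0.3,7.5],[0,0,0],0],[[1.9,-0.3,7.5],[0,0,0],0],[[2.2,-0.4,7.4],[0,0,0],0],[[2.5,-0.4,7.3],[0,0,0],0],[[2.8,-0.5,7.2],[0,0,0],0],[[3,-0.5,7],[0,0,0],0]]}}

```text
clock: 21.55
eef_pos: [508.0, -5.7, 143.9]
tool_rot: [-3.141, -0.0, 1.409]
force: [-0.4, 3.6, -3.1]
width: 7.6
gripper_force: 58.4
```

Emit:
{"name": "move_arm", "arguments": {"plan": [[[3.3,-0.5,7],[0,0,0],0],[[3.6,-0.6,6.8],[0,0,0],0],[[3.8,-0.6,6.7],[0,0,0],0],[[4.1,-0.7,6.5],[0,0,0],0],[[4.3,-0.7,6.4],[0,0,0],0],[[4.5,-0.7,6.2],[0,0,0],0],[[4.8,-0.8,6],[0,0,0],0],[[5,-0.8,5.8],[0,0,0],0],[[5.2,-0.9,5.6],[0,0,0],0],[[5.4,-0.9,5.4],[0,0,0],0]]}}

```text
clock: 22.8
eef_pos: [548.9, -12.7, 206.2]
tool_rot: [-3.134, -0.001, 1.408]
force: [-8.8, 4.3, 7.7]
width: 7.3
gripper_force: 58.6
```

Emit:
{"name": "move_arm", "arguments": {"plan": [[[0,0,0],[0,0,0],0],[[0,0,0],[0,0,0],0],[[0,0,0],[0,0,0],0],[[0,0,0],[0,0,0],0]]}}

```text
clock: 23.3
eef_pos: [549.1, -12.7, 206.4]
tool_rot: [-3.135, -0.001, 1.408]
force: [-9.8, 3.7, 8.0]
width: 7.6
gripper_force: 58.8
```

Run:
```python
from h import *
im=cams.get_image('side');im2=cams.get_image('top');im0=cv2.imread('pics/side0.png')
hs=cv2.cvtColor(im,cv2.COLOR_BGR2HSV)
# stack: orange, blue, in side picture near (210,160)
for n,lo,hi in [('or',(5,170,120),(20,255,255)),('bl',(100,120,40),(130,255,255))]:
    k=cv2.inRange(hs,lo,hi)[120:190,190:235];ys,xs=np.nonzero(k);print(n,len(xs),xs.mean()+190,ys.mean()+120)
# handle bar in side view vs 45 deg expectation
c=np.array([491.5,-3.4,80]);b=c+np.array([61.8,-10.1,141.4]);print('expected bar',proj('side',b),'shut',proj('side',c))
k=cv2.inRange(hs,(18,120,90),(32,255,255))[120:260,240:360];ys,xs=np.nonzero(k);print('brass',len(xs),xs.min()+240,xs.max()+240,ys.min()+120,ys.max()+120)
s=status.read_state();print(s['clock'],s['eef_pos'],s['width'],s['force'])
```

```text
or 147 209.4421768707483 153.48979591836735
bl 56 207.625 166.73214285714286
expected bar (np.float64(296.52282568648525), np.float64(165.31764570157063)) shut (np.float64(276.7449161923526), np.float64(219.80373940510782))
brass 1908 240 359 120 259
23.4 [549.17066583 -12.73331596 206.44990571] 7.708075414662049 [-10.14206428   4.62921218   7.59053785]
```

```bash
python3 -c "
from cell import ctrl;print(ctrl.finish_job())"
```

```text
the job is handed in; nothing more can be done
None
```

The job is handed in with no verdict returned: the blue and orange cups are nested in the white cup, the tug showed the lid was not caught so I left the catch alone, and the arm is holding the lid at about 45° (from the tool position, no final picture viewed), with a steady 13 N or so on the tool that I did not trace.

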